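# Hang a tin of bolts on the spring balance

## Robot

A 7-joint arm with a two-finger parallel gripper is mounted at the origin on the work surface; the furniture and walls round the work are solid. World frame = base frame: x ahead of the robot, y to its left, z up, the work surface at z = 0. Lengths are in m, angles in degrees, forces in N, time in s.
With the tool pointing down it reaches from about 0.425 to 0.875 m from the base axis. Payload 4.7 kg.
Tool frame: the origin (TCP) lies between the finger pads; the fingertips stand env.finger_overhang ahead of it and the grasp point (between the pads) lies 5 mm behind it (env.finger_overhang is the distance from the TCP to the fingertips, in m); z points along the fingers, y is the line along which they close (so a half turn about z gives the same grasp; the last joint's range is limited). The gripper opens to 87 mm and grips with 3 to 60 N. Pads are 19 mm wide; open, the fingers measure 117 mm over their backs; the gripper's body (75 mm by 190 mm) begins 51 mm behind the grasp point.
Start: joints at [69.735, 18.392, -4.016, 83.108, 1.295, 78.541, -3.26], TCP at [0.234, -0.607, 0.204] pointing down, gripper open.
Joint ranges: [-163.93, 163.93], [-17.29, 119.83], [-79.2, 71.16], [3.27, 140.29], [-89.18, 269.18], [5.43, 117.66], [-154.24, 154.24]. Speed limits (degrees/s): [147.25, 147.25, 180, 180, 180, 180, 180].

## Interface

Orientations are given as [roll, pitch, yaw] about the fixed x, y, z axes, in that order (R = Rz(yaw) Ry(pitch) Rx(roll)).
In Python, from cell import telemetry, eyes, env, models gives the robot as it stands. The module is installed in compiled form; this text tells all that it offers.
- The arm moves only by the tool drive_tool, never from a script. Its arguments are lists of equal length, an entry for each row: "angular": the turn, a rotation vector about the tool's x, y, z in rad, a list of three; "delta_pos": the shift along the tool's x, y, z in cm, a list of three; "gripper": the finger opening in cm, from 0 to 8.7. A call has 1 to 20 rows; each row shifts and turns the commanded pose from where the row before left it, along the tool's axes as they then stand; what a row does not reach is not made up. A row lasts 1/10 s, in which the tool goes at most 50 mm and 8.59 degrees, less where a joint would pass 70% of its speed; a pose out of reach is approached as far as the arm can. A call with a gripper value outside its range is refused whole. The fingers move at their own pace and stop on an object; "squeeze" is the grip in N (left out, the last holds). Time passes only in rows, so rows that do not move let the fingers close. It gives the time, the measured TCP pose, the force, the opening and the grip force at its end, in the units of the state.
- telemetry.get_obs(): the state, without advancing time (a new reading comes with each control period).
- eyes.read_camera(name): name is "scene" or "top" or "wrist"; returns a dict with "pixels" (400x640x3 uint8, red, green, blue), "mtx" (3x3 intrinsics, pixels), "origin" and "orientation" of the camera in the world. Camera axes: x right, y down, z forward; pixel columns grow to the right and rows downward; lengths in m; the calibration is good to about 2 mm. A picture is of the moment at which its call begins. There is no depth.
- env.sign_off(): hands the job in; it is judged then, once.
Trained networks look in a picture, given as the dict that the camera call returned (one of the last four; its "shot" number tells which), for a name from the list of things; names that differ only in an ending like _2 or _b are one class to them, and where a whole thing is asked for, a point or a joint stands for the part that bears it (a point fixed in the world has none). Each returns a list of dicts, best first, with "p" (0 to 1); they miss things now and then, are a little off and sometimes report something else, mostly with a low value. They report only what shows in the picture. A call takes as long as a camera call.
- models.search_frame(picture, target): "centre" ([column, row] in pixels, amid what is visible of it).
- models.cut_out(picture, target): "pixels" (400x640 bool, what is visible of it) and "centre" ([column, row] in pixels, amid what is visible of it).
The state is a dict: "time_s": time; "qpos": joint angles; "joint_velocities": joint speeds; "effort": joint torques, N m; "tool_pos": TCP position; "tool_rot": TCP orientation; "force": force on the tool from outside, world axes, zero at the start; "wrist_torque": the same for the moment, N m; "grip_width": finger opening in m; "grasp_force": force on a finger pad.
Only numpy, scipy, OpenCV 4.12 (cv2) and the standard library are available. Lean on these libraries where they do the work, as an engineer would, in place of code of your own. Each camera call takes 0.05 s, during which the arm holds its last target. There are 200 camera calls.

## Task

Weigh the tin of bolts that has the red knob: pick it up by the knob and hang its wire handle in the hook of the spring balance. Lower it slowly and let go only when the hook alone carries the whole weight, so that the hook neither drops nor springs up, and leave the tin hanging level and still. Do not disturb the tin with the blue knob, the glue pot or the roll of tape.

Things in the scene. Friction and masses are not known exactly. Their poses are not given: they have to be found in the camera images.
- tin_red: Open square steel tin of bolts, 90x90x45 mm, red knob, 0.24 to 0.9 kg (differs each time). Rigid wire handle, 7 mm wire: an upright arch in the tin's y-z plane, 89 mm wide, its peak in the middle 110 mm up. The opening between rim and peak lets the hook through along the tin's x. On the peak a stem bears the knob, 18x18x34 mm, 123 to 157 mm up. Origin: centre of underside; z up.
- tin_red_bar (a point): Peak of the red tin's wire handle: centre line of the wire, 110 mm above the underside and 30 mm below the knob's centre. The wire's underside, which is to lie in the hook, is 3.5 mm lower.
- tin_red_knob (a point): Centre of the red knob, 140 mm above the tin's underside; sides parallel to the tin's x and y.
- tin_blue: The same tin with a blue knob, to be left alone. Origin: centre of the underside.
- balance: Bench spring balance, screwed down: grey column 40x50 mm, 348 mm high, on a base 140x160x12 mm. Its -x side (to the robot) carries a sprung carriage with a hook of 8 mm round steel that reaches out along -x. Origin: centre of the base's underside; z up.
- hook_saddle (a point): Lowest inside point of the hook, where the wire shall rest: 140 mm from the column's axis along the balance's -x, 252 mm up when unloaded; moves with the hook. Saddle 12 mm wide along x; 8 mm rod. Behind it (+x) the shank's top is 12 mm higher; in front (18 to 25 mm to -x) the upturned tip's top is 25 mm higher. The carriage's front face is 96 mm behind.
- balance_hook (a joint): How far the hook has dipped, m: 0 unloaded, grows downward to 0.13. Spring about 75 N/m (13 mm per 100 g), lightly damped: it bounces for seconds if a load is dropped or let go out of balance. The hook must not move faster than 60 mm/s, nor the balance be pushed or loaded with more than 20 N.
- glue_pot: Black glue pot, 42 mm across, 78 mm high, standing; bystander. Origin: centre of the underside.
- tape_roll: Roll of black tape, 69 mm across, 19 mm high, lying; bystander. Origin: centre of the underside.

How it is judged:
By the outcome, as a careful person would: the job done as asked, in the order asked, and still so for the second after the job is handed in, with the robot touching nothing.
It also fails if it takes over 70 s, if anything falls off the work surface, if the arm or the gripper's body presses on something with over 40 N, if the wrist force passes 120 N, or if a joint passes its speed limit or range.

## Working session

There is one attempt and no reset: what is moved stays moved. The work goes in short steps, Python scripts to look and compute and a tool call to move; the robot and the scene stay as the last step left them, time stands still between calls to the robot, and variables do not carry over. Pictures are saved under pics/ and viewed, at most 10 in all, crops included, and the job is handed in when it is done.

Besides the shell and the picture viewer there is one more tool, called as name(argument=value, ...), one argument or row to a line, values as JSON. drive_tool: Moves the arm, as the interface text tells. Its arguments: {"type":"object","properties":{"angular":{"type":"array","items":{"type":"array","items":{"type":"number"}}},"delta_pos":{"type":"array","items":{"type":"array","items":{"type":"number"}}},"gripper":{"type":"array","items":{"type":"number"}},"squeeze":{"type":"number"}},"required":["angular","delta_pos","gripper"]}

```bash
mkdir -p pics; cat > h.py <<'E'
import numpy as np, cv2
from cell import telemetry, eyes, env, models
from scipy.spatial.transform import Rotation as R
def ray(p,uv):
    o=np.array(p["origin"],float); K=np.array(p["mtx"])
    M=np.array(p["orientation"],float)
    if M.shape!=(3,3): M=R.from_euler('xyz',M,degrees=True).as_matrix()
    d=M@np.linalg.inv(K)@np.array([uv[0],uv[1],1.0]); return o,d/np.linalg.norm(d)
def proj(p,X):
    M=np.array(p["orientation"],float)
    if M.shape!=(3,3): M=R.from_euler('xyz',M,degrees=True).as_matrix()
    c=np.array(p["mtx"])@(M.T@(np.array(X)-np.array(p["origin"]))); return c[:2]/c[2]
def atz(p,uv,z):
    o,d=ray(p,uv); return o+d*(z-o[2])/d[2]
def tri(rays):
    A=sum(np.eye(3)-np.outer(d,d) for o,d in rays); b=sum((np.eye(3)-np.outer(d,d))@o for o,d in rays)
    return np.linalg.solve(A,b)
def save(p,n,box=None,s=1):
    im=np.array(p["pixels"])[:,:,::-1]
    if box: im=im[box[1]:box[3],box[0]:box[2]]
    cv2.imwrite("pics/"+n,cv2.resize(im,None,fx=s,fy=s,interpolation=cv2.INTER_CUBIC))
E
python3 - <<'E'
from h import *
o=telemetry.get_obs(); print({k:np.round(v,3).tolist() for k,v in o.items()}, env.finger_overhang)
P={}
for n in ["scene","top"]:
    p=eyes.read_camera(n); P[n]=p; print(n,p["origin"],np.array(p["orientation"]).tolist(),p["mtx"][0])
    for t in ["tin_red","tin_red_bar","tin_red_knob","tin_blue","balance","hook_saddle","glue_pot","tape_roll"]:
        print(t,[(np.round(r["centre"]).tolist(),round(r["p"],2)) for r in models.search_frame(p,t)[:3]])
im=np.vstack([np.array(P[n]["pixels"])[:,:,::-1] for n in P]); cv2.imwrite("pics/a.png",cv2.resize(im,(480,600),interpolation=cv2.INTER_AREA))
save(P["scene"],"s.png",None,1.25);save(P["top"],"t.png",None,1.25)
E
```

```text
{'time_s': 0.0, 'qpos': [69.735, 18.437, -4.014, 83.178, 1.296, 78.542, -3.259], 'joint_velocities': [0.097, -0.027, 0.036, 0.007, 0.061, -0.036, 0.028], 'effort': [-0.0, -49.128, -0.404, -31.253, -0.064, 0.044, 0.0], 'tool_pos': [0.233, -0.606, 0.203], 'tool_rot': [-179.889, 0.007, 21.074], 'force': [0.259, -0.481, -0.019], 'wrist_torque': [-0.058, 0.017, 0.062], 'grasp_force': 0.0, 'grip_width': 0.087} 0.014
scene [0.13188309 0.90253875 0.84786834] [-127.4366712884039, -0.032867117759158015, -150.8575911375445] [444.99781923   0.         305.18868213]
tin_red [([285.0, 311.0], 0.77)]
tin_red_bar [([286.0, 308.0], 0.94)]
tin_red_knob [([287.0, 308.0], 0.76)]
tin_blue [([366.0, 180.0], 0.62)]
balance [([286.0, 312.0], 0.72), ([286.0, 196.0], 0.67)]
hook_saddle [([298.0, 152.0], 0.83)]
glue_pot [([327.0, 175.0], 0.59)]
tape_roll [([236.0, 297.0], 0.69)]
top [0.41266228 0.12097572 1.41678242] [-172.8617969807317, 0.41642213837411424, -91.61725613672499] [459.39459906   0.         326.52054622]
tin_red [([253.0, 226.0], 0.57)]
tin_red_bar [([250.0, 228.0], 0.69)]
tin_red_knob [([248.0, 230.0], 0.98)]
tin_blue [([438.0, 211.0], 0.74)]
balance [([342.0, 170.0], 0.84)]
hook_saddle [([350.0, 166.0], 0.93)]
glue_pot [([421.0, 173.0], 0.53)]
tape_roll [([244.0, 184.0], 0.61), ([350.0, 169.0], 0.47)]
```

View pics/s.png

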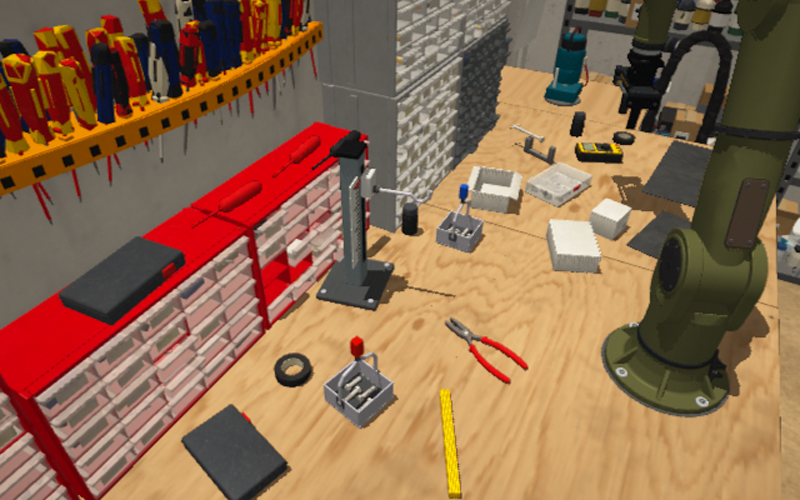

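View pics/t.png

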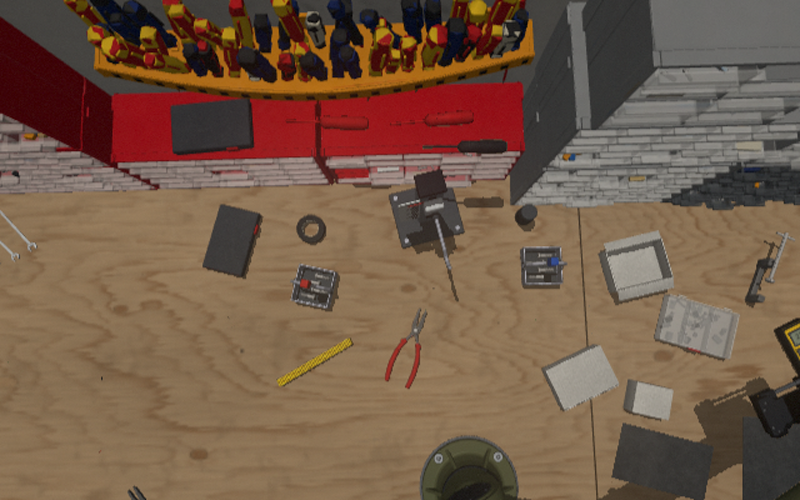

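The scene view shows the red tin near (285,310) with its knob at about (286,277), and the balance hook running from (300,152) to (345,155). In the top view the red tin is at (252,230), the hook runs (350,175)→(365,240), and the blue tin is at (434,213).

```bash
python3 - <<'E'
from h import *
P={n:eyes.read_camera(n) for n in ["scene","top"]}
box={"scene":(255,260,320,345),"top":(225,205,280,255)}
r={}
for n,p in P.items():
    im=np.array(p["pixels"]).astype(int); m=(im[...,0]>120)&(im[...,1]<70)&(im[...,2]<70)
    b=box[n]; mm=np.zeros_like(m); mm[b[1]:b[3],b[0]:b[2]]=m[b[1]:b[3],b[0]:b[2]]
    v,u=np.nonzero(mm); c=(u.mean(),v.mean()); print(n,c,len(u),u.min(),u.max(),v.min(),v.max()); r[n]=ray(p,c)
    k=models.cut_out(p,"tin_red")
    if k:
        q=np.array(k[0]["pixels"]); pts=np.argwhere(q)[:,::-1].astype(np.float32)
        rect=cv2.minAreaRect(pts); print("tin",rect,k[0]["p"])
        if n=="top":
            print([np.round(atz(p,c,.045),3).tolist() for c in cv2.boxPoints(rect)])
X=tri(list(r.values())); print("knob",X,[proj(p,X) for p in P.values()])
a=cv2.resize(np.array(P["top"]["pixels"])[:,:,::-1][200:260,220:290],(560,480),interpolation=cv2.INTER_CUBIC)
cv2.imwrite("pics/tinT.png",a)
cv2.imwrite("pics/hookT.png",cv2.resize(np.array(P["top"]["pixels"])[:,:,::-1][130:250,300:400],(500,600),interpolation=cv2.INTER_CUBIC))
save(P["scene"],"hookS.png",(255,95,355,250),3.8)
E
```

```text
scene (np.float64(284.54945054945057), np.float64(275.97802197802196)) 91 281 290 269 284
tin ((285.75, 306.75), (55.86143493652344, 55.154327392578125), 45.0) 0.94
top (np.float64(242.87878787878788), np.float64(226.42424242424244)) 33 240 246 224 229
tin ((249.82354736328125, 228.20590209960938), (33.22737503051758, 29.10427474975586), 14.03624439239502) 0.86
[[0.454, 0.417, 0.045], [0.537, 0.395, 0.045], [0.511, 0.299, 0.045], [0.427, 0.321, 0.045]]
knob [0.48304218 0.35992686 0.14614868] [array([284.86605863, 276.02369596]), array([242.76986095, 226.20594061])]
```

View pics/tinT.png

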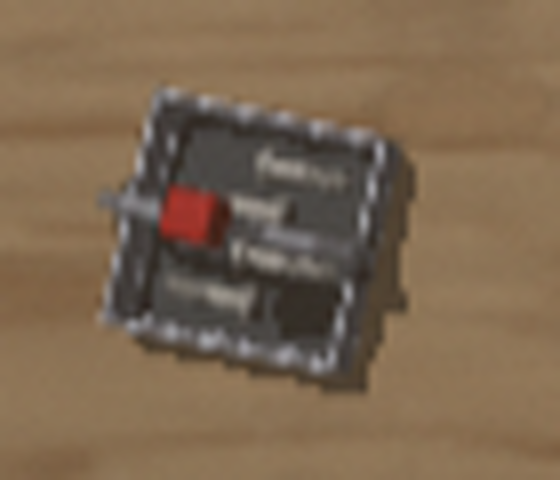

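View pics/hookT.png

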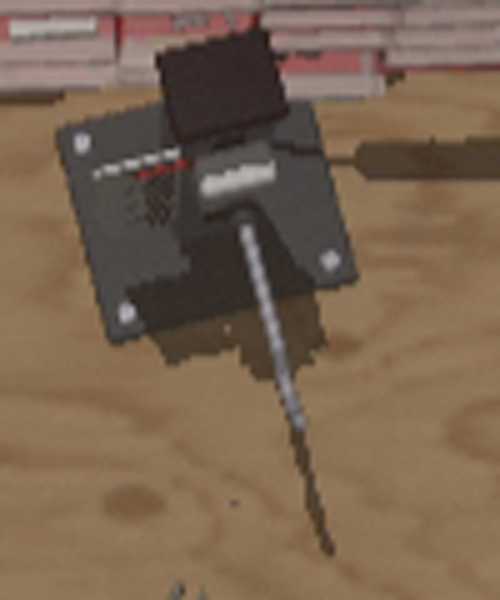

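View pics/hookS.png

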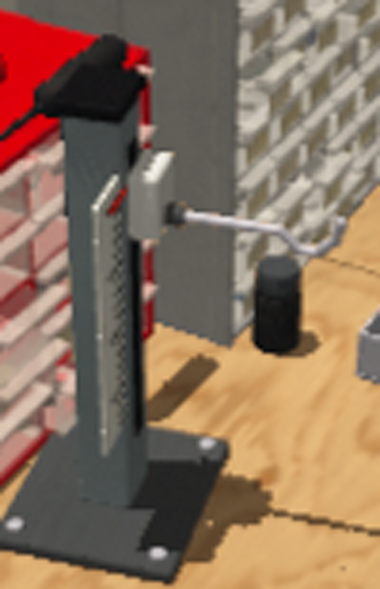

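The crops show the wire arch running along the tin's left–right axis, tilted about 12°. The hook's tip is at top pixel (360,215) and scene pixel (345,153). Its low point is at scene pixel (339,163).

```bash
python3 - <<'E'
from h import *
P={n:eyes.read_camera(n) for n in ["scene","top"]}
S,T=P["scene"],P["top"]
tip=tri([ray(S,(345.3,154.5)),ray(T,(360,214.5))]); print("tip",tip)
sh=tri([ray(S,(302.4,151.6)),ray(T,(349,175.5))]); print("shank",sh)
d=sh-tip; print("yaw hook",np.degrees(np.arctan2(d[1],d[0])),np.linalg.norm(d))
z=.264
a=atz(T,(349.2,175.5),z);b=atz(T,(359.5,213),.27);print("top-only",a,b,np.degrees(np.arctan2(*(a-b)[1::-1])))
cs=[(57,130),(110,343),(357,275)]
C=[atz(T,(300+u/5,130+v/5),.012) for u,v in cs]; print(np.round(C,4)); print("base c",(C[0]+C[2])/2, [np.degrees(np.arctan2(*(C[0]-C[1])[1::-1])),np.degrees(np.arctan2(*(C[1]-C[2])[1::-1]))-90,np.linalg.norm(C[0]-C[1]),np.linalg.norm(C[1]-C[2])])
bc=(C[0]+C[2])/2
for yaw in (12,14,16):
    u=np.array([np.cos(np.radians(yaw)),np.sin(np.radians(yaw)),0]); X=bc-.14*u; X[2]=.252
    tp=bc-.1615*u; tp[2]=.277; print(yaw,X,proj(S,X),proj(T,X),"tip",proj(S,tp),proj(T,tp))
# tin rim corners in zoomed top x8 offset 220,200
c=[atz(T,(220+u/8,200+v/8),.045) for u,v in [(158,93),(385,138),(330,370),(107,320)]]
c=np.array(c); print(np.round(c,4),c.mean(0)); 
for i,j in ((1,0),(2,3)): e=c[j]-c[i]; print("tin y az",np.degrees(np.arctan2(e[1],e[0])))
for i,j in ((3,0),(2,1)): e=c[j]-c[i]; print("tin x az",np.degrees(np.arctan2(e[1],e[0])))
print("knob top",atz(T,(242.9,226.4),.147))
for n in ("tape_roll","tin_blue","glue_pot"):
    r=models.search_frame(T,n); print(n,atz(T,r[0]["centre"],.03))
E
```

```text
tip [0.4975259  0.04345625 0.27028351]
shank [0.60097823 0.06822688 0.26039742]
yaw hook 13.465389222471266 0.10683493107946679
top-only [0.59737596 0.06652516 0.264     ] [0.50080234 0.04433742 0.27      ] 12.939131025980902
[[ 0.7026  0.1701  0.012 ]
 [ 0.5683  0.1407  0.012 ]
 [ 0.6061 -0.0128  0.012 ]]
base c [0.65435791 0.07864578 0.012     ] [np.float64(12.340732372297193), np.float64(13.823401309695981), np.float64(0.13749272162598133), np.float64(0.15808933290051513)]
12 [0.51741725 0.04953815 0.252     ] [336.79112333 159.87744351] [356.76031097 207.09871915] tip [345.83162622 152.59838503] [359.45220053 214.5602267 ]
14 [0.51851651 0.04477672 0.252     ] [337.23100539 158.85781227] [358.61600874 206.61445698] tip [346.3124699  151.42970122] [361.64399213 213.98727439]
16 [0.51978127 0.04005655 0.252     ] [337.60091684 157.83541178] [360.45267706 206.06598776] tip [346.71052352 150.25922457] [363.81315344 213.33834527]
[[0.5326 0.3878 0.045 ]
 [0.5132 0.3029 0.045 ]
 [0.4276 0.3244 0.045 ]
 [0.4485 0.4072 0.045 ]] [0.48047413 0.35554059 0.045     ]
tin y az 77.17698711459977
tin y az 75.88744346118287
tin x az -12.98032309267484
tin x az -14.09567515946471
knob top [0.48244917 0.35940978 0.147     ]
tape_roll [0.61958216 0.34519527 0.03      ]
tin_blue [ 0.52015146 -0.20323717  0.03      ]
glue_pot [ 0.64405143 -0.15848523  0.03      ]
```

drive_tool(
  angular=[
    [0, 0, -0.12],
    [0, 0, -0.12],
    [0, 0, -0.12],
    [0, 0, -0.12],
    [0, 0, -0.12],
    [0, 0, -0.12],
    [0, 0, -0.12],
    [0, 0, -0.12],
    [0, 0, -0.12],
    [0, 0, -0.12],
    [0, 0, 0],
    [0, 0, 0],
    [0, 0, 0],
    [0, 0, 0],
    [0, 0, 0],
    [0, 0, 0],
    [0, 0, 0],
  ],
  delta_pos=[
    [0, 0, -2],
    [0, 0, -2],
    [0, 0, -2],
    [0, 0, -2],
    [0, 0, -2],
    [0, 0, -2],
    [0, 0, -2],
    [0, 0, -2],
    [0, 0, -2],
    [0, 0, -2],
    [3.2, 3.2, 0],
    [3.2, 3.2, 0],
    [3.2, 3.2, 0],
    [3.2, 3.2, 0],
    [3.2, 3.2, 0],
    [3.2, 3.2, 0],
    [3.2, 3.2, 0],
  ],
  gripper=[5, 5, 5, 5, 5, 5, 5, 5, 5, 5, 5, 5, 5, 5, 5, 5, 5],
)

```text
time_s: 3.05
tool_pos: [0.4594, -0.3818, 0.4044]
tool_rot: [180.0, 0.0, 89.8]
force: [0.2, -0.2, -0.1]
grip_width: 0.0497
grasp_force: 0.0
```

drive_tool(
  angular=[
    [0, 0, 0],
    [0, 0, 0],
    [0, 0, 0],
    [0, 0, 0],
    [0, 0, 0],
    [0, 0, 0],
    [0, 0, 0],
    [0, 0, 0],
    [0, 0, 0],
    [0, 0, 0],
    [0, 0, 0],
    [0, 0, 0],
    [0, 0, 0],
    [0, 0, 0],
    [0, 0, 0],
    [0, 0, 0],
    [0, 0, 0],
  ],
  delta_pos=[
    [4.5, 0.1, 0],
    [4.5, 0.1, 0],
    [4.5, 0.1, 0],
    [4.5, 0.1, 0],
    [4.5, 0.1, 0],
    [4.5, 0.1, 0],
    [4.5, 0.1, 0],
    [4.5, 0.1, 0],
    [4.5, 0.1, 0],
    [4.5, 0.1, 0],
    [4.5, 0.1, 0],
    [4.5, 0.1, 0],
    [4.5, 0.1, 0],
    [4.5, 0.1, 0],
    [3, 0, 0],
    [0, 0, 0],
    [0, 0, 0],
  ],
  gripper=[5, 5, 5, 5, 5, 5, 5, 5, 5, 5, 5, 5, 5, 5, 5, 5, 5],
)

```text
time_s: 4.75
tool_pos: [0.4741, 0.2772, 0.4039]
tool_rot: [-180.0, 0.0, 89.9]
force: [0.9, -1.8, -0.3]
grip_width: 0.0501
grasp_force: 0.0
```

drive_tool(
  angular=[
    [0, 0, 0],
    [0, 0, 0],
    [0, 0, 0],
    [0, 0, -0.1335],
    [0, 0, -0.1335],
    [0, 0, -0.1335],
    [0, 0, -0.1335],
    [0, 0, -0.1335],
    [0, 0, -0.1335],
    [0, 0, -0.1335],
    [0, 0, -0.1335],
    [0, 0, -0.1335],
    [0, 0, -0.1335],
    [0, 0, 0],
    [0, 0, 0],
  ],
  delta_pos=[
    [2.7, 0.27, 0],
    [2.7, 0.27, 0],
    [2.7, 0.27, 0],
    [0, 0, 1],
    [0, 0, 1],
    [0, 0, 1],
    [0, 0, 1],
    [0, 0, 1],
    [0, 0, 1],
    [0, 0, 1],
    [0, 0, 1],
    [0, 0, 1],
    [0, 0, 1],
    [0, 0, 0],
    [0, 0, 0],
  ],
  gripper=[5, 5, 5, 5, 5, 5, 5, 5, 5, 5, 5, 5, 5, 5, 5],
)

```text
time_s: 6.25
tool_pos: [0.4837, 0.3561, 0.3041]
tool_rot: [-179.9, 0.0, 166.0]
force: [-0.4, 0.4, -0.5]
grip_width: 0.0503
grasp_force: 0.0
```

```bash
python3 - <<'E'
from h import *
p=eyes.read_camera("wrist"); o=telemetry.get_obs(); print(o["tool_pos"],o["tool_rot"],o["qpos"])
im=np.array(p["pixels"]).astype(int); m=((im[...,0]>110)&(im[...,1]<75)&(im[...,2]<75)).astype(np.uint8)
n,l,s,c=cv2.connectedComponentsWithStats(m)
for i in range(1,n):
    if s[i,4]>60: print(s[i],c[i],atz(p,c[i],.15))
print([proj(p,(.482,.358,z)) for z in (.157,.123,.045)])
save(p,"w1.png")
E
```

```text
[0.48354876 0.35665911 0.30450719] [-1.79983815e+02  5.64480791e-02  1.66036826e+02] [ 14.34548432  25.59251711 -73.7630759   79.34140586  24.59179949
  92.75403003  19.53870333]
[ 96  48  22  55 426] [105.15023474  78.64788732] [0.33831983 0.1893105  0.15      ]
[132  51  18  56 363] [141.31955923  84.79063361] [0.35154387 0.21992491 0.15      ]
[307 176  19  17 248] [315.7016129  185.33064516] [0.48395705 0.35462024 0.15      ]
[331 312  44  15 131] [351.51145038 317.54198473] [0.64121635 0.35693683 0.15      ]
[278 325  45   9 135] [299.18518519 329.57777778] [0.64213528 0.29579901 0.15      ]
[array([318.55148817, 184.13713661]), array([318.29051822, 177.57944184]), array([317.83797575, 166.2078821 ])]
```

View pics/w1.png

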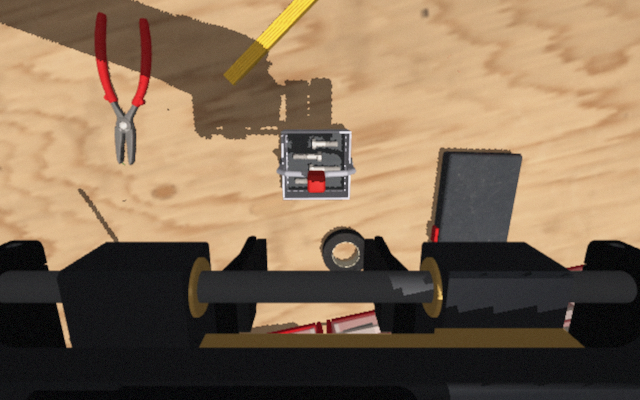

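The wrist view shows the tin square to the gripper, with the knob at (316,185) directly below the TCP. I'm going down to grip it.

drive_tool(
  angular=[
    [0, 0, 0],
    [0, 0, 0],
    [0, 0, 0],
    [0, 0, 0],
    [0, 0, 0],
    [0, 0, 0],
    [0, 0, 0],
    [0, 0, 0],
    [0, 0, 0],
    [0, 0, 0],
    [0, 0, 0],
    [0, 0, 0],
  ],
  delta_pos=[
    [0, 0, 2],
    [0, 0, 2],
    [0, 0, 2],
    [0, 0, 2],
    [0, 0, 2],
    [0, 0, 2],
    [0, 0, 1.5],
    [0, 0, 1.5],
    [0, 0, 1],
    [0, 0, 0.6],
    [0, 0, 0],
    [0, 0, 0],
  ],
  gripper=[5, 5, 5, 5, 5, 5, 5, 5, 5, 5, 5, 5],
)

```text
time_s: 7.5
tool_pos: [0.4828, 0.3581, 0.1385]
tool_rot: [180.0, 0.0, 166.3]
force: [-0.5, 0.6, -0.8]
grip_width: 0.05
grasp_force: 0.0
```

drive_tool(
  angular=[
    [0, 0, 0],
    [0, 0, 0],
    [0, 0, 0],
    [0, 0, 0],
    [0, 0, 0],
    [0, 0, 0],
    [0, 0, 0],
    [0, 0, 0],
    [0, 0, 0],
    [0, 0, 0],
  ],
  delta_pos=[
    [0, 0, 0],
    [0, 0, 0],
    [0, 0, 0],
    [0, 0, 0],
    [0, 0, 0],
    [0, 0, 0],
    [0, 0, 0],
    [0, 0, 0],
    [0, 0, 0],
    [0, 0, 0],
  ],
  gripper=[3, 2.5, 2.2, 1.9, 1.6, 1.3, 1, 1, 1, 1],
  squeeze=35,
)

```text
time_s: 8.5
tool_pos: [0.4828, 0.358, 0.139]
tool_rot: [180.0, 0.0, 166.3]
force: [-0.8, -0.7, 6.4]
grip_width: 0.0106
grasp_force: 3.2
```

```bash
python3 - <<'E'
from h import *
o=telemetry.get_obs(); print({k:np.round(v,3).tolist() for k,v in o.items()})
E
```

```text
{'time_s': 8.5, 'qpos': [13.517, 30.982, -69.675, 93.61, 29.789, 76.528, 15.629], 'joint_velocities': [0.033, 0.005, 0.046, -0.103, 0.065, 0.215, -0.002], 'effort': [-0.138, -35.919, -13.793, -24.833, 0.081, -0.43, 0.001], 'tool_pos': [0.483, 0.358, 0.139], 'tool_rot': [179.978, 0.039, 166.321], 'force': [-0.769, -0.668, 6.41], 'wrist_torque': [-0.193, 0.016, -0.016], 'grasp_force': 3.205, 'grip_width': 0.011}
```

```bash
python3 - <<'E'
from h import *
p=eyes.read_camera("wrist"); s=eyes.read_camera("scene")
a=cv2.resize(np.array(p["pixels"])[100:400,160:480],(512,480)); b=cv2.resize(np.array(s["pixels"])[230:350,240:320],(280,480))[:, :]
cv2.imwrite("pics/g1.png",np.hstack([a,b])[:,:,::-1])
E
```

```text
(no output)
```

View pics/g1.png

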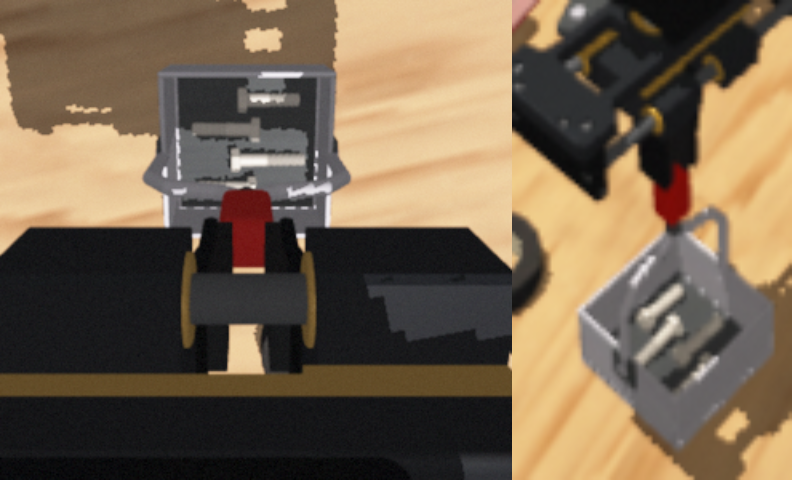

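The fingers closed to 10.6 mm, so they didn't take the 18 mm knob squarely. The knob shows at about (313,219) in the wrist picture, apparently ahead of the fingers. I'll work out the offset.

```bash
python3 - <<'E'
from h import *
P={n:eyes.read_camera(n) for n in ("scene","top","wrist")}
W,S,T=P["wrist"],P["scene"],P["top"]; print(W["origin"],W["orientation"])
tcp=np.array([.4828,.358,.139]); 
print("tcp",[np.round(proj(p,tcp)) for p in P.values()])
ux=np.array([np.cos(np.radians(-13.7)),np.sin(np.radians(-13.7)),0])
for z in (.123,.157): print(z,[np.round(proj(W,np.r_[tcp[:2],z]-.009*ux+s*.009*np.array([-ux[1],ux[0],0])),1).tolist() for s in (-1,1)], [np.round(proj(S,np.r_[tcp[:2],z]),1).tolist()])
for n,p in P.items():
    im=np.array(p["pixels"]).astype(int); m=((im[...,0]>70)&(im[...,1]<40)&(im[...,2]<40)).astype(np.uint8)
    k,l,s,c=cv2.connectedComponentsWithStats(m); q=proj(p,tcp)
    for i in range(1,k):
        if s[i,4]>20 and np.hypot(*(c[i]-q))<60: print(n,s[i],c[i])
m=models.cut_out(T,"tin_red"); 
if m: print(m[0]["p"],cv2.minAreaRect(np.argwhere(np.array(m[0]["pixels"]))[:,::-1].astype(np.float32)))
E
```

```text
[0.41261215 0.37332795 0.31950471] [1.64632734e+02 3.81276125e-02 7.62956815e+01]
tcp [array([286., 278.]), array([244., 226.]), array([318., 242.])]
0.123 [[303.2, 218.0], [332.8, 218.0]] [[285.7, 282.9]]
0.157 [[300.9, 238.3], [336.2, 238.3]] [[285.3, 271.9]]
scene [281 271   9  16  95] [285.52631579 278.89473684]
wrist [ 297  219   33   48 1118] [314.16010733 239.66100179]
```

```bash
python3 - <<'E'
from h import *
S=eyes.read_camera("scene");W=eyes.read_camera("wrist")
a,b=ray(S,(285.5,278.9)),ray(W,(314.2,239.7)); X=tri([a,b]); print(X,proj(S,X),proj(W,X))
tcp=np.array([.4828,.358,.139]); ux=np.array([np.cos(np.radians(-13.7)),np.sin(np.radians(-13.7)),0]); uy=np.array([-ux[1],ux[0],0])
for dx in (-.0095,0,.0095):
  for z in (.125,.134,.157): print(dx,z,[np.round(proj(W,np.r_[tcp[:2],z]+dx*ux+s*.0053*uy)).tolist() for s in (1,-1)],np.round(proj(S,np.r_[tcp[:2],z]+dx*ux+.0053*uy)).tolist())
im=np.array(W["pixels"]); 
for r in range(212,275,6): print(r,[tuple(int(x) for x in im[r,c]) for c in range(286,350,7)])
E
```

```text
[0.48418469 0.35546769 0.13208357] [285.66994313 278.98979484] [314.45880992 240.34893398]
-0.0095 0.125 [[327.0, 218.0], [309.0, 218.0]] [287.0, 286.0]
-0.0095 0.134 [[327.0, 223.0], [309.0, 223.0]] [287.0, 283.0]
-0.0095 0.157 [[329.0, 237.0], [308.0, 237.0]] [287.0, 276.0]
0 0.125 [[327.0, 233.0], [309.0, 233.0]] [284.0, 284.0]
0 0.134 [[327.0, 238.0], [309.0, 238.0]] [284.0, 281.0]
0 0.157 [[329.0, 255.0], [308.0, 255.0]] [284.0, 273.0]
0.0095 0.125 [[327.0, 248.0], [309.0, 248.0]] [281.0, 281.0]
0.0095 0.134 [[327.0, 254.0], [309.0, 254.0]] [281.0, 278.0]
0.0095 0.157 [[329.0, 271.0], [308.0, 271.0]] [280.0, 271.0]
212 [(66, 64, 63), (53, 54, 55), (65, 65, 65), (43, 46, 46), (90, 88, 86), (107, 108, 112), (110, 109, 111), (108, 107, 109), (107, 109, 111), (113, 113, 114)]
218 [(118, 115, 120), (122, 117, 124), (112, 111, 116), (102, 73, 76), (64, 32, 30), (106, 76, 79), (110, 107, 112), (118, 114, 118), (170, 165, 171), (227, 224, 228)]
224 [(103, 105, 106), (95, 94, 97), (96, 20, 16), (103, 22, 23), (98, 16, 11), (104, 24, 22), (97, 29, 28), (92, 91, 94), (109, 109, 111), (76, 
[... 505 characters left out ...]
5, 18), (123, 26, 25), (121, 23, 23), (120, 23, 22), (20, 18, 22), (18, 16, 19), (13, 16, 15), (231, 224, 222)]
254 [(14, 10, 14), (14, 15, 16), (21, 18, 21), (118, 24, 18), (120, 22, 20), (121, 26, 23), (21, 18, 20), (22, 21, 20), (8, 10, 14), (221, 184, 141)]
260 [(11, 14, 11), (17, 14, 18), (17, 16, 16), (116, 17, 16), (118, 23, 19), (117, 21, 17), (15, 12, 15), (19, 19, 19), (14, 10, 14), (82, 63, 33)]
266 [(5, 5, 10), (20, 17, 21), (20, 18, 19), (133, 46, 38), (130, 45, 37), (126, 40, 35), (23, 22, 21), (17, 17, 17), (11, 15, 15), (92, 72, 37)]
272 [(42, 43, 46), (40, 40, 43), (47, 46, 47), (44, 45, 47), (42, 44, 44), (44, 42, 44), (44, 46, 47), (40, 41, 44), (44, 42, 45), (46, 42, 45)]
```

Rows 222–238 show the full 33 px front of the knob. Above that, the fingers cover the edges of its top face, so the fingertips look to be sitting on top of the knob. I'll open, back up and check the fingertip height.

drive_tool(
  angular=[
    [0, 0, 0],
    [0, 0, 0],
    [0, 0, 0],
    [0, 0, 0],
    [0, 0, 0],
    [0, 0, 0],
    [0, 0, 0],
    [0, 0, 0],
    [0, 0, 0],
    [0, 0, 0],
  ],
  delta_pos=[
    [0, 0, -0.2],
    [0, 0, -0.3],
    [0, 0, -0.5],
    [0, 0, 0],
    [0, 0, 0],
    [0, 0, 0],
    [0, 0, 0],
    [0, 0, 0],
    [0, 0, 0],
    [0, 0, 0],
  ],
  gripper=[1, 1, 1.5, 3, 4, 4, 4, 4, 4, 4],
)

```text
time_s: 9.9
tool_pos: [0.4827, 0.3577, 0.148]
tool_rot: [-180.0, -0.0, 166.3]
force: [0.2, -0.4, -0.4]
grip_width: 0.0398
grasp_force: 0.0
```

```bash
python3 - <<'E'
from h import *
S=eyes.read_camera("scene");W=eyes.read_camera("wrist");o=telemetry.get_obs()
print(W["mtx"],o["force"],o["grip_width"],o["tool_pos"])
tcp=np.array(o["tool_pos"]); w=o["grip_width"]/2; ux=np.array([np.cos(np.radians(-13.7)),np.sin(np.radians(-13.7)),0]); uy=np.array([-ux[1],ux[0],0])
out=[]
for p,b,s,sz in ((W,(200,180,440,340),2,None),(S,(235,215,325,325),3,None)):
    im=cv2.resize(np.array(p["pixels"])[b[1]:b[3],b[0]:b[2],::-1],None,fx=s,fy=s,interpolation=cv2.INTER_CUBIC)
    for dz,col in ((-.014,(0,255,0)),(.018,(255,255,0))):
        for sg in (1,-1):
            q=[proj(p,tcp+[0,0,dz]+dx*ux+sg*w*uy) for dx in (-.0095,.0095)]
            cv2.line(im,*[tuple(int(v) for v in (x-b[:2])*s) for x in q],col,1)
    out.append(im)
h=330
cv2.imwrite("pics/g2.png",np.hstack([cv2.resize(x,(int(x.shape[1]*h/x.shape[0]),h)) for x in out]))
E
```

```text
[[339.48117205   0.         314.93019435]
 [  0.         339.48117205 203.97129516]
 [  0.           0.           1.        ]] [-5.04590121e-01 -1.11539488e-03  1.15929015e+00] 0.039814805873285126 [0.48266378 0.35768483 0.14798273]
```

View pics/g2.png

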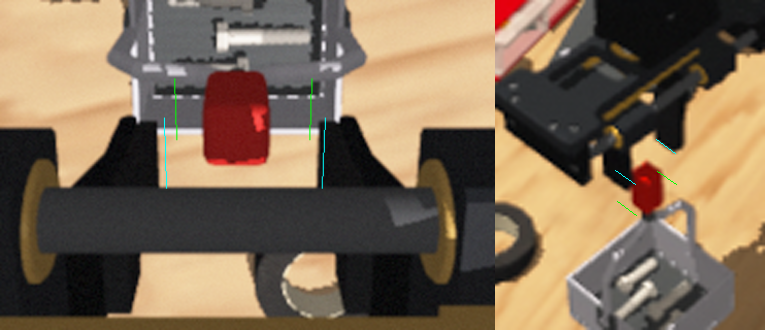

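The picture shows the fingertips on the cyan line, about 18 mm behind the TCP instead of 14 mm ahead of it. They only reached the top of the knob, so I need to go 43 mm lower than this. I'll descend carefully and regrip.

drive_tool(
  angular=[
    [0, 0, 0],
    [0, 0, 0],
    [0, 0, 0],
    [0, 0, 0],
    [0, 0, 0],
    [0, 0, 0],
    [0, 0, 0],
    [0, 0, 0],
  ],
  delta_pos=[
    [0, 0, 0.8],
    [0, 0, 0.8],
    [0, 0, 0.8],
    [0, 0, 0.6],
    [0, 0, 0.6],
    [0, 0, 0.4],
    [0, 0, 0.1],
    [0, 0, 0],
  ],
  gripper=[4, 4, 4, 4, 4, 4, 4, 4],
)

```text
time_s: 10.8
tool_pos: [0.4826, 0.3577, 0.1069]
tool_rot: [-180.0, -0.0, 166.3]
force: [-0.2, 0.2, 0.7]
grip_width: 0.0398
grasp_force: 0.0
```

drive_tool(
  angular=[
    [0, 0, 0],
    [0, 0, 0],
    [0, 0, 0],
    [0, 0, 0],
    [0, 0, 0],
    [0, 0, 0],
    [0, 0, 0],
    [0, 0, 0],
    [0, 0, 0],
    [0, 0, 0],
  ],
  delta_pos=[
    [0, 0, 0],
    [0, 0, 0],
    [0, 0, 0],
    [0, 0, 0],
    [0, 0, 0],
    [0, 0, 0],
    [0, 0, 0],
    [0, 0, 0],
    [0, 0, 0],
    [0, 0, 0],
  ],
  gripper=[3, 2.6, 2.3, 2.0, 1.7, 1.4, 1, 0.5, 0.5, 0.5],
  squeeze=35,
)

```text
time_s: 11.8
tool_pos: [0.4827, 0.3575, 0.107]
tool_rot: [-180.0, 0.0, 166.3]
force: [-0.1, -1.1, 1.5]
grip_width: 0.0178
grasp_force: 35.0
```

drive_tool(
  angular=[
    [0, 0, 0],
    [0, 0, 0],
    [0, 0, 0],
    [0, 0, -0.0466],
    [0, 0, -0.0466],
    [0, 0, -0.0466],
    [0, 0, -0.0466],
    [0, 0, -0.0466],
    [0, 0, -0.0466],
    [0, 0, -0.0466],
    [0, 0, -0.0466],
    [0, 0, -0.0466],
    [0, 0, -0.0466],
    [0, 0, 0],
    [0, 0, 0],
    [0, 0, 0],
    [0, 0, 0],
  ],
  delta_pos=[
    [0, 0, -0.4],
    [0, 0, -0.8],
    [0, 0, -1.2],
    [0, 0, -1.6],
    [0, 0, -1.6],
    [0, 0, -1.6],
    [0, 0, -1.6],
    [0, 0, -1.6],
    [0, 0, -1.6],
    [0, 0, -1.6],
    [0, 0, -1.6],
    [0, 0, -1.6],
    [0, 0, -1.3],
    [0, 0, 0],
    [0, 0, 0],
    [0, 0, 0],
    [0, 0, 0],
  ],
  gripper=[0.5, 0.5, 0.5, 0.5, 0.5, 0.5, 0.5, 0.5, 0.5, 0.5, 0.5, 0.5, 0.5, 0.5, 0.5, 0.5, 0.5],
)

```text
time_s: 13.5
tool_pos: [0.4825, 0.3573, 0.2872]
tool_rot: [-180.0, -0.1, -167.0]
force: [0.2, -0.4, -2.3]
grip_width: 0.0175
grasp_force: 35.0
```

```bash
python3 - <<'E'
from h import *
o=telemetry.get_obs(); print({k:np.round(v,3).tolist() for k,v in o.items()})
E
```

```text
{'time_s': 13.5, 'qpos': [15.499, 27.381, -76.039, 81.098, 26.501, 91.665, 44.926], 'joint_velocities': [-0.018, -0.084, 0.026, -0.198, 0.075, 0.032, 0.145], 'effort': [-0.044, -37.1, -14.687, -29.916, -0.025, 0.088, -0.006], 'tool_pos': [0.482, 0.357, 0.287], 'tool_rot': [-179.961, -0.064, -167.007], 'force': [0.207, -0.444, -2.318], 'wrist_torque': [0.122, -0.076, 0.013], 'grasp_force': 34.999, 'grip_width': 0.018}
```

drive_tool(
  angular=[
    [0, 0, 0],
    [0, 0, 0],
    [0, 0, 0],
    [0, 0, 0],
    [0, 0, 0],
    [0, 0, 0],
    [0, 0, 0],
    [0, 0, 0],
    [0, 0, 0],
    [0, 0, 0],
    [0, 0, 0],
    [0, 0, 0],
    [0, 0, 0],
    [0, 0, 0],
    [0, 0, 0],
    [0, 0, 0],
    [0, 0, 0],
    [0, 0, 0],
    [0, 0, 0],
    [0, 0, 0],
  ],
  delta_pos=[
    [0.3, -0.7, 0],
    [0.6, -1.4, 0],
    [0.8, -2, 0],
    [0.8, -2, 0],
    [0.8, -2, 0],
    [0.8, -2, 0],
    [0.8, -2, 0],
    [0.8, -2, 0],
    [0.8, -2, 0],
    [0.8, -2, 0],
    [0.8, -2, 0],
    [0.8, -2, 0],
    [0.6, -2, 0],
    [0, -2, 0],
    [0, -2, 0],
    [0, -1.6, 0],
    [0, -1, 0],
    [0, -0.4, 0],
    [0, 0, 0],
    [0, 0, 0],
  ],
  gripper=[0.5, 0.5, 0.5, 0.5, 0.5, 0.5, 0.5, 0.5, 0.5, 0.5, 0.5, 0.5, 0.5, 0.5, 0.5, 0.5, 0.5, 0.5, 0.5, 0.5],
)

```text
time_s: 15.5
tool_pos: [0.4602, 0.0344, 0.288]
tool_rot: [180.0, 0.0, -166.9]
force: [0.2, -0.9, -2.9]
grip_width: 0.0175
grasp_force: 35.0
```

```bash
python3 - <<'E'
from h import *
o=telemetry.get_obs(); print({k:np.round(v,3).tolist() for k,v in o.items()})
W=eyes.read_camera("wrist");S=eyes.read_camera("scene")
b=(180,100,460,340)
im=np.array(W["pixels"])[b[1]:b[3],b[0]:b[2],::-1]; im=cv2.resize(im,None,fx=1.6,fy=1.6)
for X,c in (((.518,.0465,.252),(0,255,0)),((.498,.0415,.277),(255,255,0))):
    q=(proj(W,X)-b[:2])*1.6; cv2.circle(im,tuple(int(v) for v in q),4,c,1); print(q/1.6+b[:2])
b=(270,100,380,240)
i2=cv2.resize(np.array(S["pixels"])[b[1]:b[3],b[0]:b[2],::-1],None,fx=3,fy=3,interpolation=cv2.INTER_CUBIC)
cv2.imwrite("pics/h1.png",np.hstack([cv2.resize(im,(448,384)),cv2.resize(i2,(302,384))]))
print(models.search_frame(W,"hook_saddle")[:2],models.search_frame(S,"hook_saddle")[:2])
E
```

```text
{'time_s': 15.5, 'qpos': [58.428, -8.938, -58.327, 98.983, -7.652, 85.782, 104.085], 'joint_velocities': [-0.291, -0.244, -0.084, -0.011, 0.132, 0.016, 0.014], 'effort': [0.427, -9.45, 4.692, -32.926, 0.153, 0.061, 0.003], 'tool_pos': [0.46, 0.034, 0.288], 'tool_rot': [179.966, 0.001, -166.897], 'force': [0.188, -0.865, -2.941], 'wrist_torque': [0.132, -0.128, 0.022], 'grasp_force': 34.999, 'grip_width': 0.017}
[315.79795315 301.28806268]
[315.38034825 293.65927263]
[{'centre': [314.4, 315.5], 'p': 0.64}] [{'centre': [300.1, 153.5], 'p': 0.75}]
```

View pics/h1.png

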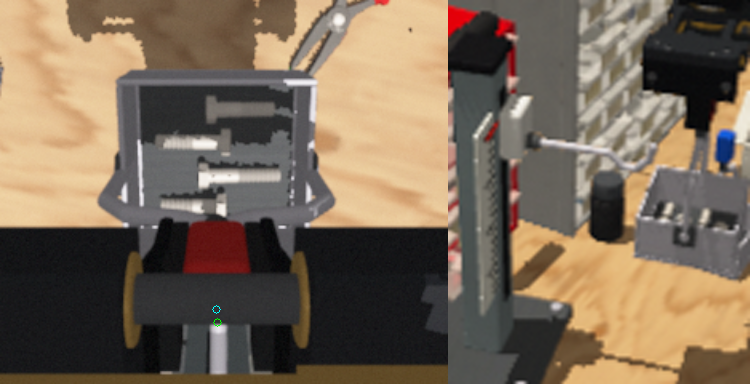

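The hook shank at wrist column 316 lines up with the prediction, and in the scene view the tin hangs in front of the hook tip. I'm moving in over the saddle.

drive_tool(
  angular=[
    [0, 0, 0],
    [0, 0, 0],
    [0, 0, 0],
    [0, 0, 0],
    [0, 0, 0],
    [0, 0, 0],
    [0, 0, 0],
    [0, 0, 0],
    [0, 0, 0],
    [0, 0, 0],
    [0, 0, 0],
    [0, 0, 0],
  ],
  delta_pos=[
    [-0.4, -0.02, 0],
    [-0.7, -0.02, 0],
    [-0.8, -0.02, 0],
    [-0.8, -0.02, 0],
    [-0.8, -0.02, 0],
    [-0.8, -0.02, 0],
    [-0.8, 0, 0],
    [-0.5, 0, 0],
    [-0.3, 0, 0],
    [0, 0, 0],
    [0, 0, 0],
    [0, 0, 0],
  ],
  gripper=[0.5, 0.5, 0.5, 0.5, 0.5, 0.5, 0.5, 0.5, 0.5, 0.5, 0.5, 0.5],
)

```text
time_s: 16.9
tool_pos: [0.5177, 0.0453, 0.2881]
tool_rot: [-180.0, -0.0, -167.0]
force: [0.0, -0.4, -3.1]
grip_width: 0.0176
grasp_force: 35.0
```

```bash
python3 - <<'E'
from h import *
f=[]
for i in range(4): 
    S=eyes.read_camera("scene"); o=telemetry.get_obs(); f.append(o["force"])
print(np.mean(f,0),o["tool_pos"],o["qpos"])
b=(270,110,390,260)
im=cv2.resize(np.array(S["pixels"])[b[1]:b[3],b[0]:b[2],::-1],None,fx=4,fy=4,interpolation=cv2.INTER_CUBIC)
t=np.array(o["tool_pos"])
for X,c in (((.518,.0465,.252),(0,255,0)),(t,(255,0,255))):
    cv2.circle(im,tuple(int(v) for v in (proj(S,X)-b[:2])*4),4,c,1)
cv2.imwrite("pics/h2.png",im)
E
```

```text
[-0.09494428 -0.36992748 -2.58812278] [0.51783086 0.04530933 0.2881099 ] [ 54.03531589   5.65133853 -65.33145724  91.98679887   5.18763962
  85.66283991  91.42041566]
```

View pics/h2.png

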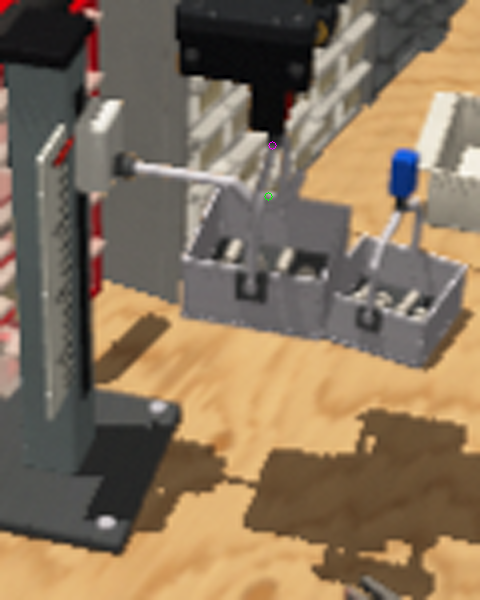

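The hook passes under the arch, with the saddle mark at (268,196) directly below the wire's peak at (272,146). I'm lowering to just above contact.

drive_tool(
  angular=[
    [0, 0, 0],
    [0, 0, 0],
    [0, 0, 0],
    [0, 0, 0],
    [0, 0, 0],
    [0, 0, 0],
    [0, 0, 0],
    [0, 0, 0],
    [0, 0, 0],
    [0, 0, 0],
  ],
  delta_pos=[
    [0, 0, 0.2],
    [0, 0, 0.4],
    [0, 0, 0.4],
    [0, 0, 0.4],
    [0, 0, 0.4],
    [0, 0, 0.4],
    [0, 0, 0.3],
    [0, 0, 0.2],
    [0, 0, 0],
    [0, 0, 0],
  ],
  gripper=[0.5, 0.5, 0.5, 0.5, 0.5, 0.5, 0.5, 0.5, 0.5, 0.5],
)

```text
time_s: 18.1
tool_pos: [0.518, 0.0454, 0.2611]
tool_rot: [-180.0, 0.0, -167.0]
force: [0.8, 0.1, -2.8]
grip_width: 0.0177
grasp_force: 35.0
```

```bash
cat > f.py <<'E'
from h import *
import sys
f=[];w=[]
for i in range(int(sys.argv[1])):
    p=eyes.read_camera("wrist"); o=telemetry.get_obs(); f.append(o["force"]); w.append(o["wrist_torque"])
print(np.round(np.mean(f,0),3),"sd",np.round(np.std(f,0),2),"M",np.round(np.mean(w,0),3),np.round(o["tool_pos"],4),o["time_s"])
E
python3 f.py 16
```

```text
[-0.003 -0.028 -2.665] sd [0.42 0.55 0.57] M [ 0.124 -0.119  0.003] [0.5179 0.0454 0.261 ] 18.9
```

drive_tool(
  angular=[
    [0, 0, 0],
    [0, 0, 0],
    [0, 0, 0],
    [0, 0, 0],
    [0, 0, 0],
    [0, 0, 0],
    [0, 0, 0],
    [0, 0, 0],
    [0, 0, 0],
    [0, 0, 0],
    [0, 0, 0],
    [0, 0, 0],
    [0, 0, 0],
    [0, 0, 0],
    [0, 0, 0],
    [0, 0, 0],
  ],
  delta_pos=[
    [0, 0, 0.1],
    [0, 0, 0.15],
    [0, 0, 0.15],
    [0, 0, 0.15],
    [0, 0, 0.15],
    [0, 0, 0.15],
    [0, 0, 0.15],
    [0, 0, 0.15],
    [0, 0, 0.15],
    [0, 0, 0.15],
    [0, 0, 0.15],
    [0, 0, 0.15],
    [0, 0, 0.15],
    [0, 0, 0.1],
    [0, 0, 0],
    [0, 0, 0],
  ],
  gripper=[0.5, 0.5, 0.5, 0.5, 0.5, 0.5, 0.5, 0.5, 0.5, 0.5, 0.5, 0.5, 0.5, 0.5, 0.5, 0.5],
)

```text
time_s: 20.5
tool_pos: [0.518, 0.0454, 0.2411]
tool_rot: [-180.0, 0.0, -167.0]
force: [0.3, 0.2, -2.0]
grip_width: 0.0179
grasp_force: 35.0
```

```bash
python3 f.py 16
```

```text
[-0.262 -0.036 -1.845] sd [0.51 0.4  0.57] M [ 0.148 -0.07   0.011] [0.5179 0.0455 0.241 ] 21.3
```

drive_tool(
  angular=[
    [0, 0, 0],
    [0, 0, 0],
    [0, 0, 0],
    [0, 0, 0],
    [0, 0, 0],
    [0, 0, 0],
    [0, 0, 0],
    [0, 0, 0],
    [0, 0, 0],
    [0, 0, 0],
    [0, 0, 0],
    [0, 0, 0],
    [0, 0, 0],
    [0, 0, 0],
    [0, 0, 0],
    [0, 0, 0],
  ],
  delta_pos=[
    [0, 0, 0.1],
    [0, 0, 0.2],
    [0, 0, 0.2],
    [0, 0, 0.2],
    [0, 0, 0.2],
    [0, 0, 0.2],
    [0, 0, 0.2],
    [0, 0, 0.2],
    [0, 0, 0.2],
    [0, 0, 0.2],
    [0, 0, 0.15],
    [0, 0, 0.1],
    [0, 0, 0.05],
    [0, 0, 0],
    [0, 0, 0],
    [0, 0, 0],
  ],
  gripper=[0.5, 0.5, 0.5, 0.5, 0.5, 0.5, 0.5, 0.5, 0.5, 0.5, 0.5, 0.5, 0.5, 0.5, 0.5, 0.5],
)

```text
time_s: 22.9
tool_pos: [0.518, 0.0454, 0.2191]
tool_rot: [-180.0, 0.0, -167.0]
force: [-0.7, -0.6, -0.3]
grip_width: 0.0177
grasp_force: 35.0
```

```bash
python3 f.py 40
```

```text
[-0.184  0.222 -0.036] sd [0.43 0.56 0.46] M [ 0.168 -0.099 -0.   ] [0.5179 0.0454 0.219 ] 24.9
```

drive_tool(
  angular=[
    [0, 0, 0],
    [0, 0, 0],
    [0, 0, 0],
    [0, 0, 0],
    [0, 0, 0],
    [0, 0, 0],
    [0, 0, 0],
    [0, 0, 0],
  ],
  delta_pos=[
    [0, 0, 0.04],
    [0, 0, 0],
    [0, 0, 0],
    [0, 0, 0],
    [0, 0, 0],
    [0, 0, 0],
    [0, 0, 0],
    [0, 0, 0],
  ],
  gripper=[0.5, 0.5, 0.5, 0.5, 0.5, 0.5, 0.5, 0.5],
  squeeze=3,
)

```text
time_s: 25.7
tool_pos: [0.5179, 0.0456, 0.2186]
tool_rot: [180.0, 0.0, -167.0]
force: [-0.3, 1.5, 0.6]
grip_width: 0.0182
grasp_force: 3.0
```

```bash
python3 f.py 30
```

```text
[-0.432  2.197 -0.024] sd [0.51 0.52 0.45] M [ 0.689 -0.045  0.001] [0.518  0.0455 0.2186] 27.2
```

drive_tool(
  angular=[
    [0, 0, 0],
    [0, 0, 0],
    [0, 0, 0],
    [0, 0, 0],
  ],
  delta_pos=[
    [0, 0.03, 0],
    [0, 0, 0],
    [0, 0, 0],
    [0, 0, 0],
  ],
  gripper=[0.5, 0.5, 0.5, 0.5],
)

```text
time_s: 27.6
tool_pos: [0.5179, 0.0455, 0.2186]
tool_rot: [-180.0, -0.0, -167.0]
force: [0.6, 1.9, 0.3]
grip_width: 0.0182
grasp_force: 3.0
```

```bash
python3 f.py 14
```

```text
[ 0.085  1.556 -0.193] sd [0.52 0.64 0.58] M [ 0.481 -0.103 -0.012] [0.5179 0.0456 0.2186] 28.3
```

drive_tool(
  angular=[
    [0, 0, 0],
    [0, 0, 0],
    [0, 0, 0],
    [0, 0, 0],
    [0, 0, 0],
  ],
  delta_pos=[
    [0, 0.03, 0],
    [0, 0.02, 0],
    [0, 0, 0],
    [0, 0, 0],
    [0, 0, 0],
  ],
  gripper=[0.5, 0.5, 0.5, 0.5, 0.5],
)

```text
time_s: 28.8
tool_pos: [0.5178, 0.046, 0.2186]
tool_rot: [-180.0, -0.0, -167.0]
force: [0.1, 0.1, -0.2]
grip_width: 0.0181
grasp_force: 3.0
```

```bash
python3 f.py 24
```

```text
[ 0.128  0.011 -0.314] sd [0.71 0.51 0.58] M [ 0.184 -0.16  -0.008] [0.5177 0.0462 0.2186] 30.0
```

drive_tool(
  angular=[
    [0, 0, 0],
    [0, 0, 0],
    [0, 0, 0],
    [0, 0, 0],
  ],
  delta_pos=[
    [0, 0, 0.05],
    [0, 0, 0.05],
    [0, 0, 0],
    [0, 0, 0],
  ],
  gripper=[0.5, 0.5, 0.5, 0.5],
)

```text
time_s: 30.4
tool_pos: [0.5177, 0.0462, 0.2176]
tool_rot: [-180.0, -0.0, -167.0]
force: [0.5, 0.3, -0.5]
grip_width: 0.0184
grasp_force: 3.0
```

```bash
python3 f.py 40
```

```text
Traceback (most recent call last):
  File "f.py", line 5, in <module>
    p=eyes.read_camera("wrist"); o=telemetry.get_obs(); f.append(o["force"]); w.append(o["wrist_torque"])
ValueError: 200 camera calls are used up
```

drive_tool(
  angular=[
    [0, 0, 0],
    [0, 0, 0],
    [0, 0, 0],
    [0, 0, 0],
    [0, 0, 0],
    [0, 0, 0],
    [0, 0, 0],
    [0, 0, 0],
    [0, 0, 0],
    [0, 0, 0],
    [0, 0, 0],
    [0, 0, 0],
  ],
  delta_pos=[
    [0, 0, 0],
    [0, 0, 0],
    [0, 0, 0],
    [0, 0, 0],
    [0, 0, 0],
    [0, 0, 0],
    [0, 0, 0],
    [0, 0, 0],
    [0, 0, 0],
    [0, 0, 0],
    [0, 0, 0],
    [0, 0, 0],
  ],
  gripper=[1.8, 1.85, 1.9, 2.0, 2.2, 2.5, 2.8, 3.2, 3.6, 4, 4, 4],
)

```text
time_s: 33.5
tool_pos: [0.5177, 0.0462, 0.2176]
tool_rot: [-180.0, -0.0, -167.0]
force: [-0.5, 0.1, -0.4]
grip_width: 0.0396
grasp_force: 0.0
```

drive_tool(
  angular=[
    [0, 0, 0],
    [0, 0, 0],
    [0, 0, 0],
    [0, 0, 0],
    [0, 0, 0],
    [0, 0, 0],
    [0, 0, 0],
    [0, 0, 0],
    [0, 0, 0],
    [0, 0, 0],
    [0, 0, 0],
    [0, 0, 0],
    [0, 0, 0],
    [0, 0, 0],
    [0, 0, 0],
    [0, 0, 0],
    [0, 0, 0],
    [0, 0, 0],
    [0, 0, 0],
    [0, 0, 0],
  ],
  delta_pos=[
    [0, 0, -0.3],
    [0, 0, -0.6],
    [0, 0, -0.8],
    [0, 0, -0.8],
    [0, 0, -0.8],
    [0, 0, -0.8],
    [0, 0, -1],
    [0, 0, -1],
    [0, 0, -1.5],
    [0, 0, -1.5],
    [0, 0, -1.5],
    [0, 0, -1],
    [0, 0, 0],
    [0, 0, 0],
    [0, 0, 0],
    [0, 0, 0],
    [0, 0, 0],
    [0, 0, 0],
    [0, 0, 0],
    [0, 0, 0],
  ],
  gripper=[4, 4, 4, 4, 4, 4, 4, 4, 4, 4, 4, 4, 4, 4, 4, 4, 4, 4, 4, 4],
)

```text
time_s: 35.5
tool_pos: [0.5177, 0.0462, 0.3336]
tool_rot: [-180.0, -0.0, -167.0]
force: [-0.5, -0.2, 0.5]
grip_width: 0.0401
grasp_force: 0.0
```

drive_tool(
  angular=[
    [0, 0, 0],
    [0, 0, 0],
    [0, 0, 0],
    [0, 0, 0],
    [0, 0, 0],
    [0, 0, 0],
    [0, 0, 0],
    [0, 0, 0],
    [0, 0, 0],
    [0, 0, 0],
    [0, 0, 0],
    [0, 0, 0],
    [0, 0, 0],
    [0, 0, 0],
    [0, 0, 0],
    [0, 0, 0],
    [0, 0, 0],
    [0, 0, 0],
    [0, 0, 0],
    [0, 0, 0],
  ],
  delta_pos=[
    [0, 0, 0],
    [0, 0, 0],
    [0, 0, 0],
    [0, 0, 0],
    [0, 0, 0],
    [0, 0, 0],
    [0, 0, 0],
    [0, 0, 0],
    [0, 0, 0],
    [0, 0, 0],
    [0, 0, 0],
    [0, 0, 0],
    [0, 0, 0],
    [0, 0, 0],
    [0, 0, 0],
    [0, 0, 0],
    [0, 0, 0],
    [0, 0, 0],
    [0, 0, 0],
    [0, 0, 0],
  ],
  gripper=[4, 4, 4, 4, 4, 4, 4, 4, 4, 4, 4, 4, 4, 4, 4, 4, 4, 4, 4, 4],
)

```text
time_s: 37.5
tool_pos: [0.5178, 0.0462, 0.3336]
tool_rot: [-180.0, -0.0, -167.0]
force: [0.3, -0.2, 0.4]
grip_width: 0.0395
grasp_force: 0.0
```

drive_tool(
  angular=[
    [0, 0, 0],
    [0, 0, 0],
    [0, 0, 0],
    [0, 0, 0],
    [0, 0, 0],
    [0, 0, 0],
    [0, 0, 0],
    [0, 0, 0],
    [0, 0, 0],
    [0, 0, 0],
    [0, 0, 0],
    [0, 0, 0],
    [0, 0, 0],
    [0, 0, 0],
    [0, 0, 0],
    [0, 0, 0],
    [0, 0, 0],
    [0, 0, 0],
    [0, 0, 0],
    [0, 0, 0],
  ],
  delta_pos=[
    [0, 0, 0],
    [0, 0, 0],
    [0, 0, 0],
    [0, 0, 0],
    [0, 0, 0],
    [0, 0, 0],
    [0, 0, 0],
    [0, 0, 0],
    [0, 0, 0],
    [0, 0, 0],
    [0, 0, 0],
    [0, 0, 0],
    [0, 0, 0],
    [0, 0, 0],
    [0, 0, 0],
    [0, 0, 0],
    [0, 0, 0],
    [0, 0, 0],
    [0, 0, 0],
    [0, 0, 0],
  ],
  gripper=[4, 4, 4, 4, 4, 4, 4, 4, 4, 4, 4, 4, 4, 4, 4, 4, 4, 4, 4, 4],
)

```text
time_s: 39.5
tool_pos: [0.5178, 0.0462, 0.3336]
tool_rot: [-180.0, -0.0, -167.0]
force: [0.2, -0.1, 0.0]
grip_width: 0.0398
grasp_force: 0.0
```

drive_tool(
  angular=[
    [0, 0, 0],
    [0, 0, 0],
    [0, 0, 0],
    [0, 0, 0],
    [0, 0, 0],
    [0, 0, 0],
    [0, 0, 0],
    [0, 0, 0],
    [0, 0, 0],
    [0, 0, 0],
    [0, 0, 0],
    [0, 0, 0],
    [0, 0, 0],
    [0, 0, 0],
    [0, 0, 0],
    [0, 0, 0],
    [0, 0, 0],
    [0, 0, 0],
    [0, 0, 0],
    [0, 0, 0],
  ],
  delta_pos=[
    [0, 0, 0],
    [0, 0, 0],
    [0, 0, 0],
    [0, 0, 0],
    [0, 0, 0],
    [0, 0, 0],
    [0, 0, 0],
    [0, 0, 0],
    [0, 0, 0],
    [0, 0, 0],
    [0, 0, 0],
    [0, 0, 0],
    [0, 0, 0],
    [0, 0, 0],
    [0, 0, 0],
    [0, 0, 0],
    [0, 0, 0],
    [0, 0, 0],
    [0, 0, 0],
    [0, 0, 0],
  ],
  gripper=[4, 4, 4, 4, 4, 4, 4, 4, 4, 4, 4, 4, 4, 4, 4, 4, 4, 4, 4, 4],
)

```text
time_s: 41.5
tool_pos: [0.5177, 0.0462, 0.3336]
tool_rot: [-180.0, -0.0, -167.0]
force: [0.1, -0.1, -1.3]
grip_width: 0.0403
grasp_force: 0.0
```

drive_tool(
  angular=[
    [0, 0, 0],
    [0, 0, 0],
    [0, 0, 0],
    [0, 0, 0],
    [0, 0, 0],
    [0, 0, 0],
    [0, 0, 0],
    [0, 0, 0],
    [0, 0, 0],
    [0, 0, 0],
    [0, 0, 0],
    [0, 0, 0],
    [0, 0, 0],
    [0, 0, 0],
    [0, 0, 0],
    [0, 0, 0],
    [0, 0, 0],
    [0, 0, 0],
    [0, 0, 0],
    [0, 0, 0],
  ],
  delta_pos=[
    [0, 0, 0],
    [0, 0, 0],
    [0, 0, 0],
    [0, 0, 0],
    [0, 0, 0],
    [0, 0, 0],
    [0, 0, 0],
    [0, 0, 0],
    [0, 0, 0],
    [0, 0, 0],
    [0, 0, 0],
    [0, 0, 0],
    [0, 0, 0],
    [0, 0, 0],
    [0, 0, 0],
    [0, 0, 0],
    [0, 0, 0],
    [0, 0, 0],
    [0, 0, 0],
    [0, 0, 0],
  ],
  gripper=[4, 4, 4, 4, 4, 4, 4, 4, 4, 4, 4, 4, 4, 4, 4, 4, 4, 4, 4, 4],
)

```text
time_s: 43.5
tool_pos: [0.5178, 0.0462, 0.3336]
tool_rot: [-180.0, -0.0, -167.0]
force: [0.4, -0.0, 0.4]
grip_width: 0.0401
grasp_force: 0.0
```

```bash
python3 -c "
from cell import env; print(env.sign_off())"
```

```text
the job is handed in; nothing more can be done
None
```

I hung the red tin (about 0.27 kg) on the balance hook, released it at close to zero wrist load, let it settle 8 s and handed in at 43.5 s. My camera calls ran out before release, so I couldn't check by picture that it hangs level and still; my first grip attempt only pressed on top of the knob, at about 6 N.

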